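Clear the bottles, weigh the sample behind them, put the bottles back

TASK

The two tall bottles in the blue tray stand in the way of the red-lidded sample jar. First move both bottles onto the yellow side mat and let them stand there; then take the red-lidded jar out and set it down gently in the middle of the balance's pan; finally put each bottle back upright on the very place it came from. Leave the green-lidded jar, the beaker and the tip box where they are, drop nothing, knock nothing over, and let go of everything at the end.

Things in the scene. Friction and masses are not known exactly. Their poses are not given: they have to be found in the camera images.
- amber_bottle_mid (a point): Amber-brown bottle with a black cap and a white label band. Closed, 135 mm tall: body 50 mm in diameter up to 88 mm, shoulder, then a cap 44 mm in diameter from 100 to 135 mm above the underside, to be gripped from above. About 0.22 kg. Starts on one of the two white places (which varies). This point: on its axis, 67.5 mm above its underside; z is its axis. Round: its yaw means nothing.
- white_bottle_mid (a point): White bottle with a blue cap and a white label band. Closed, 135 mm tall: body 50 mm in diameter up to 88 mm, shoulder, then a cap 44 mm in diameter from 100 to 135 mm above the underside, to be gripped from above. About 0.22 kg. Starts on one of the two white places (which varies). This point: on its axis, 67.5 mm above its underside; z is its axis. Round: its yaw means nothing.
- red_jar_mid (a point): Sample jar with a red lid and a grey body, the one to be weighed. Cylinder 44 mm in diameter, 50 mm tall (lid is the top 14 mm). This point: on its axis, half-way up (25 mm above its underside). Round, so its yaw means nothing. About 0.12 kg. Stands on the tray floor (4 mm above the bench) in the far row, 54 mm straight behind one of the two white places (which one varies).
- green_jar_mid (a point): Sample jar with a green lid, otherwise the same as the red one; stands behind the other white place, 90 mm beside the red jar. To be left where it is. This point: on its axis, half-way up (25 mm above its underside). Round, so its yaw means nothing. About 0.12 kg.
- place_left: White disc, 62 mm across, 2 mm thick, fixed on the tray floor: the left (+y) bottle place. Origin: centre of its underside. A bottle starts centred on it. Its x axis points to the far row of jars, y leftwards; its yaw is the tray's. The fixed blue tray: 150 mm (x) by 220 mm (y), rim 20 mm high, 4 mm thick, centre 29 mm in x beyond the mid-point between the places.
- place_right: White round disc like place_left: the right (-y) bottle place, 90 mm from the left one. Same axes.
- mat: Yellow side mat, fixed on the bench, 130 mm (its x) by 200 mm (its y), 3 mm thick. Origin: centre of its underside. Room for both bottles side by side along y. It lies to the left or the right of the tray; the balance lies on the other side.
- pan (a point): Centre of the top face of the balance's round steel pan, 100 mm in diameter, level, 66 mm above the bench. The white balance is fixed, 190 by 160 mm, 60 mm high at its display; the pan stands above all the rest of it. The pan does not give.
- beaker: Empty glass beaker, 68 mm across, 80 mm tall, beyond the tray, loose; to be left alone. Origin: centre of its underside.
- tip_box: Blue box with a white lid, 82 x 117 x 58 mm, beyond the tray, loose; to be left alone. Origin: centre of its underside.
Mind the look-alikes: they are no part of the job. What is shaped like the part that bears red_jar_mid but purple is not meant. Of the things that look like the mat, the larger one is meant.

How it is judged (in metres and radians):
On the way, in this order (a step that is already met when the one before it is completed fails the run):
1. both bottles stand upright on the yellow mat, released (x of amber_bottle_mid in the frame of mat between -0.05 and 0.05 m and y of amber_bottle_mid in the frame of mat between -0.085 and 0.085 m and height (world z) of each of amber_bottle_mid, white_bottle_mid below 0.078 m and angle between each of amber_bottle_mid, white_bottle_mid's own z axis and vertical below 0.1 rad and x of white_bottle_mid in the frame of mat between -0.05 and 0.05 m and y of white_bottle_mid in the frame of mat between -0.085 and 0.085 m and linear speed of each of amber_bottle, white_bottle below 0.02 m/s and contact force between each of amber_bottle, white_bottle and the fingers below 0.05 N), for 0.2 s.
2. the red-lidded jar stands in the middle of the pan, released, while both bottles still stand on the mat (horizontal distance between red_jar_mid and pan below 0.015 m and z of red_jar_mid in the frame of pan between 0.018 and 0.034 m and angle between each of red_jar_mid, amber_bottle_mid, white_bottle_mid's own z axis and vertical below 0.1 rad and linear speed of red_jar below 0.02 m/s and contact force between red_jar and the fingers below 0.05 N and x of amber_bottle_mid in the frame of mat between -0.05 and 0.05 m and y of amber_bottle_mid in the frame of mat between -0.085 and 0.085 m and height (world z) of each of amber_bottle_mid, white_bottle_mid below 0.078 m and x of white_bottle_mid in the frame of mat between -0.05 and 0.05 m and y of white_bottle_mid in the frame of mat between -0.085 and 0.085 m), for 0.2 s.
At the end, for the whole second after the job is handed in: The red-lidded jar stands upright on the pan within 15 mm of its centre; each bottle stands upright within 15 mm of where it stood at the start; the green-lidded jar is within 15 mm of its start; all is released and at rest (horizontal distance between red_jar_mid and pan below 0.015 m and z of red_jar_mid in the frame of pan between 0.018 and 0.034 m and angle between each of red_jar_mid, amber_bottle_mid, white_bottle_mid's own z axis and vertical below 0.1 rad and distance of each of amber_bottle_mid, white_bottle_mid, green_jar_mid from where it was at the start of the episode below 0.015 m and linear speed of each of amber_bottle, white_bottle, red_jar below 0.02 m/s and contact force between each of amber_bottle, white_bottle, red_jar and the fingers below 0.05 N); the robot touches nothing.
It fails at once if the green-lidded jar is moved more than 15 mm (distance of green_jar_mid from where it was at the start of the episode above 0.015 m).
It fails at once if the beaker or the tip box is moved more than 20 mm (distance of any of beaker, tip_box from where it was at the start of the episode above 0.02 m).
It fails at once if a bottle or jar is tipped by more than 0.6 rad (angle between any of amber_bottle_mid, white_bottle_mid, red_jar_mid, green_jar_mid's own z axis and vertical above 0.6 rad).
It fails at once if a bottle falls from more than about 25 mm ((height (world z) of amber_bottle_mid above 0.1 m and contact force between amber_bottle and anything else below 0.02 N) or (height (world z) of white_bottle_mid above 0.1 m and contact force between white_bottle and anything else below 0.02 N)).
It fails at once if the jar falls onto the pan from more than about 20 mm (height (world z) of red_jar_mid above 0.111 m and contact force between red_jar and anything else below 0.02 N).
It also fails if it takes over 122 s, if anything falls off the work surface, if the arm or the gripper's body presses on something with over 40 N, if the wrist force passes 120 N, or if a joint passes its speed limit or range.

ROBOT

A 6-joint arm with a two-finger parallel gripper is mounted at the origin on the work surface. World frame = base frame: x ahead of the robot, y to its left, z up, the work surface at z = 0. Lengths are in mm, angles in degrees, forces in N, time in s.
With the tool pointing down it reaches from about 250 to 775 mm from the base axis. Payload 8.9 kg.
Tool frame: the origin (TCP) lies midway between the tips of the shut fingers; the grasp point (between the pads) lies manip.grip_point_offset behind it (manip.grip_point_offset is the distance from the TCP to the grasp point, in mm); z points along the fingers, x is the direction in which the jaws open and shut, and the axes are right-handed (so a half turn about z gives the same grasp; the last joint's range is limited). The gripper opens to 85 mm and grips with 20 to 120 N. Pads are 22 mm wide; open, the fingers measure 114 mm over their backs; the gripper's body (76 mm by 85 mm) begins 54 mm behind the grasp point. The pads swing forward as they close: fully open they stand 13 mm farther back than shut.
Start: joints at [-73.413, 16.656, -8.789, 64.555, 0, 82.019], TCP at [218.286, -477.467, 231.305] pointing down, gripper open.
Joint ranges: [-144.48, 144.48], [-52.06, 99.96], [-74.48, 78.29], [-112.23, 115.85], [-86.99, 84.42], [-180, 180]. Speed limits (degrees/s): [127.2, 127.2, 159.86, 180, 180, 180].

INTERFACE

Orientations are given as a 3x3 rotation matrix whose columns are the frame's x, y, z axes.
In Python, from station import manip gives the robot as it stands. The module is installed in compiled form; this text tells all that it offers.
- The arm moves only by the shell command python3 -m creep 'ROWS' [OPENING] [FORCE]. ROWS is JSON, a list of rows, each a list of 4 numbers: the shift along the tool's x, y, z in cm, then the turn about the tool's z in degrees. In form: [[x, y, z, turn], ...]. A call has 1 to 12 rows; each row shifts and turns the pose as measured when the row begins, along the tool's axes as they then stand; what a row does not reach is not made up. A row lasts 1/10 s, in which the tool goes at most 50 mm and 8.59 degrees, less where a joint would pass 70% of its speed; a pose out of reach is approached as far as the arm can. A call is refused whole if a number of a shift passes 5 or a number of a turn 8.59, either way. A call with a gripper value outside its range is refused whole. OPENING is the gripper's target within -1 to 1 (fully open at 1, half-way at 0, shut at -1), set as the call begins (- or left out, the last holds). The fingers move at their own pace and stop on an object; FORCE is the grip in N (left out, the last holds). Time passes only in rows, so rows that do not move let the fingers close. It gives the time, the measured TCP pose, the force and the opening at its end, in the units of the state.
- manip.read_state(): the state, without advancing time (a new reading comes with each control period).
- manip.read_camera(name): name is "scene" or "top" or "wrist"; returns (picture, depth): 400x640x3 uint8, red, green, blue; 400x640 float32, mm along the optical axis (not along the pixel's ray), 0 where there is no reading.
- manip.camera_params(name): a dict with "vfov" (degrees; the focal length in pixels is half the picture's height over the tangent of half this angle, whatever the lens; pixels are square), "cx", "cy" (the principal point, pixels), "position" and "rotation" of the camera in the world. Camera axes: x right, y up, looking along -z (the intrinsics and any distortion apply to the point x, -y, -z); pixel columns grow to the right and rows downward; lengths in mm; the calibration is good to about 2 mm. A picture is of the moment at which its call begins: read the wrist's pose just before it. camera_params takes no time and is no camera call; for the wrist camera it gives the pose at the moment of the call.
- manip.close_job(): hands the job in, once; it reports no verdict.
The state is a dict: "time_s": time; "qpos": joint angles; "qvel": joint speeds; "joint_torque": joint torques, N m; "tcp_pos": TCP position; "tool_rot": TCP orientation; "force": force on the tool from outside, world axes, zero at the start; "wrist_torque": the same for the moment, N m; "finger_gap": opening from 0.0 (shut) to 1.0 (fully open).
Only numpy, scipy, OpenCV 4.12 (cv2) and the standard library are available. Lean on these libraries where they do the work, as an engineer would, in place of code of your own. Each camera call takes 0.05 s, during which the arm holds its last target. There are 200 camera calls.

## Working session

There is one attempt and no reset: what is moved stays moved. The work goes in short steps, Python scripts to look and compute and a shell command to move; the robot and the scene stay as the last step left them, time stands still between calls to the robot, and variables do not carry over. Pictures are saved under pics/ and viewed, about 12 in all and at most 16, crops included, and the job is handed in when it is done.

```bash
mkdir -p pics; python3 - <<'E'
from station import manip
import cv2,numpy as np
print(manip.grip_point_offset)
s=manip.read_state();print(s)
for n in("top","scene"):
    p=manip.camera_params(n);print(n,p)
    im,d=manip.read_camera(n);np.savez(f"pics/{n}0.npz",im=im,d=d)
    cv2.imwrite(f"pics/{n}0.png",im[:,:,::-1])
E
```

```text
18.700000000000003
{'time_s': 0.0, 'qpos': array([-7.34136423e+01,  1.66902360e+01, -8.82957465e+00,  6.45540493e+01,
       -3.92085639e-04,  8.20188732e+01]), 'qvel': array([ 0.00567817,  0.10547339, -0.06059205,  0.07188796,  0.00948493,
       -0.03006017]), 'joint_torque': array([ 7.52414853e-04, -5.37144542e+01,  3.31368184e+01,  1.61077478e-02,
       -1.41071046e-04,  1.60922940e-05]), 'tcp_pos': array([ 218.15817192, -477.06461801,  230.7301752 ]), 'tool_rot': array([[ 4.15764496e-01, -9.09472233e-01, -3.74544662e-04],
       [-9.09471413e-01, -4.15764629e-01,  1.23350615e-03],
       [-1.27756201e-03, -1.72210398e-04, -9.99999169e-01]]), 'force': array([ 0.69527638, -0.10682022,  0.30899809]), 'wrist_torque': array([-0.03056473, -0.06535901, -0.04861262]), 'finger_gap': 0.9999103223258311}
top {'vfov': 48.703732216109366, 'cx': 321.2589456614518, 'cy': 200.3454223743156, 'position': array([ 434.40923102,   19.42844758, 1310.90523075]), 'rotation': array([[-0.02350781,  0.99663877, -0.07847639],
       [-0.99957631, -0.02208414,  0.01896031],
       [ 0.0171635 ,  0.07888886,  0.99673565]])}
scene {'vfov': 53.43945511301895, 'cx': 316.43445270327504, 'cy': 193.84841009426515, 'position': array([1046.18803929, -521.57851767,  585.26517766]), 'rotation': array([[ 0.69037305, -0.42982791,  0.58192184],
       [ 0.72327235,  0.39206847, -0.56847113],
       [ 0.01619155,  0.81334512,  0.58155615]])}
```

View pics/top0.png

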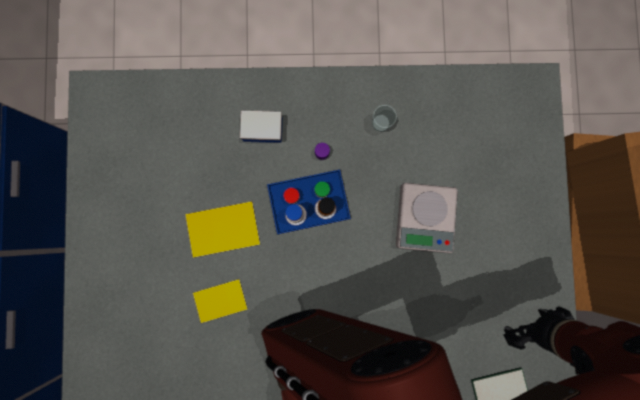

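View pics/scene0.png

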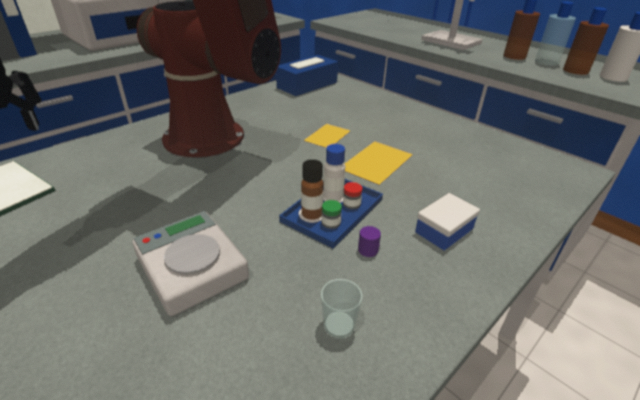

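Top view (up = +x, left = +y): large mat at (222,230), small look-alike at (220,300), white bottle's blue cap (296,213), amber bottle's black cap (326,208), red jar (291,196), green jar (322,189), pan (430,209) and purple decoy (322,151). The scene view agrees with this.

```bash
cat > h.py <<'E'
import numpy as np,cv2
from station import manip
def ray(p,uv,z):
    f=200/np.tan(np.radians(p["vfov"]/2)); R=np.array(p["rotation"]);o=np.array(p["position"])
    d=R@np.array([(uv[0]-p["cx"])/f,-(uv[1]-p["cy"])/f,-1.]); return o+d*(z-o[2])/d[2]
def big(mask,n=1,box=None):
    if box is not None:
        m=np.zeros_like(mask);x0,y0,x1,y1=box;m[y0:y1,x0:x1]=1;mask=mask&m
    c,_=cv2.findContours(mask.astype(np.uint8),cv2.RETR_EXTERNAL,cv2.CHAIN_APPROX_NONE)
    return sorted(c,key=cv2.contourArea,reverse=True)[:n]
def hsv(im): return cv2.cvtColor(im,cv2.COLOR_RGB2HSV)
def inr(im,lo,hi): return cv2.inRange(hsv(im),np.array(lo),np.array(hi))>0
E
python3 - <<'E'
from h import *
z=np.load("pics/top0.npz");im,d=z["im"],z["d"];p=manip.camera_params("top")
f=200/np.tan(np.radians(p["vfov"]/2))
def rep(n,m,zp,box=None):
    c=big(m,1,box)[0];(u,v),r=cv2.minEnclosingCircle(c);M=cv2.moments(c);u,v=M["m10"]/M["m00"],M["m01"]/M["m00"]
    dd=d[int(v),int(u)];R=p["rotation"];P=np.array(p["position"])+R@(np.array([(u-p["cx"])/f,-(v-p["cy"])/f,-1])*dd)
    rr=cv2.minAreaRect(c);pts=np.array([ray(p,q,zp) for q in cv2.boxPoints(rr)])
    print(n,(round(u),round(v)),ray(p,(u,v),zp).round(1),"depthpt",P.round(1),"sides",np.linalg.norm(pts[1]-pts[0]).round(),np.linalg.norm(pts[2]-pts[1]).round(),"dirs",[np.degrees(np.arctan2(*(pts[i+1]-pts[i])[[1,0]])).round(1) for i in(0,1)])
sat=lambda lo,hi:inr(im,lo,hi)
rep("mat",sat((22,150,100),(35,255,255)),3)
rep("red",sat((0,150,100),(8,255,255)),54,(270,170,350,230))
rep("green",sat((50,150,50),(75,255,255)),54,(270,170,350,230))
rep("blue",sat((105,100,140),(125,255,255)),141,(280,195,310,228))
rep("black",sat((0,0,0),(179,255,45)),141,(314,195,340,222))
rep("tray",sat((100,120,30),(125,255,255)),20,(262,165,355,240))
g=d[209,430];print(g)
hh=hsv(im);print(hh[209,425:435:5],hh[190,405],hh[213,296],hh[208,326],hh[185,300])
E
python3 - <<'E'
import cv2
im=cv2.imread("pics/top0.png")[150:270,180:470]
cv2.imwrite("pics/topcrop.png",cv2.resize(im,None,fx=2.7,fy=2.7,interpolation=cv2.INTER_CUBIC))
E
```

```text
mat (222, 229) [459.5 288.3   3. ] depthpt [459.6 289.6  -3.3] sides 202.0 130.0 dirs [np.float64(-80.2), np.float64(-169.8)]
red (291, 195) [549.4  81.   54. ] depthpt [549.4  81.   53.4] sides 34.0 37.0 dirs [np.float64(-91.2), np.float64(178.9)]
green (322, 189) [566.9  -6.7  54. ] depthpt [566.8  -6.7  54.6] sides 41.0 39.0 dirs [np.float64(-46.1), np.float64(-136.5)]
blue (293, 212) [497.4  72.4 141. ] depthpt [497.3  72.4 141.5] sides 37.0 32.0 dirs [np.float64(-91.3), np.float64(178.9)]
black (327, 205) [513.1 -16.6 141. ] depthpt [512.9 -16.5 144.5] sides 43.0 39.0 dirs [np.float64(-46.2), np.float64(-136.4)]
tray (308, 201) [533.8  33.   20. ] depthpt [535.1  33.1   3.8] sides 221.0 149.0 dirs [np.float64(-79.4), np.float64(-169.8)]
1248.9141
[[169  14 143]
 [173  14 144]] [  6  26 154] [109 222 146] [150  12  21] [109 219 105]
```

View pics/topcrop.png

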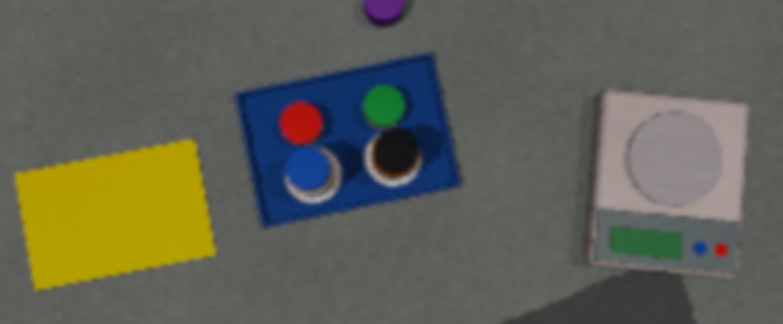

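The scene is consistent: tray yaw ≈10.3°, white bottle on the left place (497,72), amber on the right (513,-16), and the red jar behind white at (550,81). All sizes and heights match. First I'll turn the tool so the jaws lie along tray x.

```bash
cat > to.py <<'E'
# usage: to.py x y z yaw(jaw, world deg): remaining shift in tool cm and turn
import sys
from h import *
s=manip.read_state();R=s["tool_rot"];x,y,z,w=map(float,sys.argv[1:5])
d=R.T@(np.array([x,y,z])-s["tcp_pos"])/10
yaw=np.degrees(np.arctan2(R[1,0],R[0,0]));t=(yaw-w+90)%180-90
print("t",round(s["time_s"],2),"tcp",s["tcp_pos"].round(1),"yaw",yaw.round(1),"q6",s["qpos"][5].round(1),"gap",round(s["finger_gap"],3),"F",s["force"].round(1),"| shift cm",d.round(2),"turn",round(t,1),"tilt",np.degrees(np.arccos(-R[2,2])).round(2))
E
python3 -m creep '[[0,0,0,-8],[0,0,0,-8],[0,0,0,-8],[0,0,0,-8],[0,0,0,-8],[0,0,0,-8],[0,0,0,-8],[0,0,0,-8],[0,0,0,-8],[0,0,0,-3]]' 1 40
python3 to.py 497.3 72.2 231 10.3
python3 - <<'E'
from h import *
z=np.load("pics/top0.npz");im=z["im"];p=manip.camera_params("top")
g=cv2.GaussianBlur(cv2.cvtColor(im,cv2.COLOR_RGB2GRAY),(3,3),0)
m=(hsv(im)[...,0]>140)&(hsv(im)[...,0]<178)&(hsv(im)[...,1]<30)
c=big(m,1,(408,186,452,232))[0];(u,v),(a,b),_=cv2.fitEllipse(c);print(u,v,a,b,ray(p,(u,v),66))
E
```

```text
time_s: 1.1
tcp_pos: [217.4, -474.4, 227.2]
tool_rot: [[0.976, 0.219, -0.003], [0.219, -0.976, 0.009], [-0.001, -0.009, -1.0]]
force: [-0.2, -0.2, 1.0]
finger_gap: 0.999
t 1.1 tcp [ 217.4 -474.4  227.2] yaw 12.6 q6 4.0 gap 0.999 F [-0.2 -0.2  1. ] | shift cm [ 3.927e+01 -4.722e+01  3.000e-02] turn 2.3 tilt 0.54
429.564453125 208.37213134765625 32.77033996582031 33.3842887878418 [ 502.80768739 -310.6653963    66.        ]
```

```bash
python3 -m creep '[[1,-1.2,0,0],[2,-2.5,-0.1,0],[3,-3.6,-0.1,0],[3,-3.6,-0.1,0],[3,-3.6,-0.1,0],[3,-3.6,-0.1,0],[3,-3.6,-0.1,0],[3,-3.6,-0.1,0],[3,-3.6,-0.1,0],[3,-3.6,-0.1,0],[3,-3.6,-0.1,0],[3,-3.6,-0.1,0]]' >/dev/null
python3 to.py 497.3 72.2 231 10.3
```

```text
t 2.3 tcp [459.1   5.5 240.6] yaw 11.2 q6 69.8 gap 1.0 F [ 0.1 -1.2 -0.6] | shift cm [ 5.05 -5.78  1.03] turn 0.9 tilt 0.75
```

```bash
python3 -m creep '[[2,-2.3,0.2,0.3],[1.6,-1.8,0.2,0.3],[0.9,-1,0.2,0.3],[0.3,-0.4,0.2,0],[0,0,0,0],[0,0,0,0]]' >/dev/null
python3 to.py 497.3 72.2 231 10.3
python3 - <<'E'
from h import *
p=manip.camera_params("wrist");im,d=manip.read_camera("wrist");p2=manip.camera_params("wrist")
print(p, np.abs(p["position"]-p2["position"]).max())
np.savez("pics/w1.npz",im=im,d=d);cv2.imwrite("pics/w1.png",im[:,:,::-1])
E
```

```text
t 2.9 tcp [493.9  80.3 232. ] yaw 10.4 q6 79.9 gap 1.0 F [ 0.6  0.  -0.5] | shift cm [0.19 0.86 0.09] turn 0.1 tilt 0.89
{'vfov': 66.18610582056401, 'cx': 323.1405385452596, 'cy': 201.70135344715513, 'position': array([480.76889508, 153.98854456, 375.59792779]), 'rotation': array([[ 0.98340302, -0.17453254, -0.04956706],
       [ 0.1814176 ,  0.94216808,  0.28179242],
       [-0.00248145, -0.28610786,  0.95819421]])} 0.18403638972128533
```

View pics/w1.png

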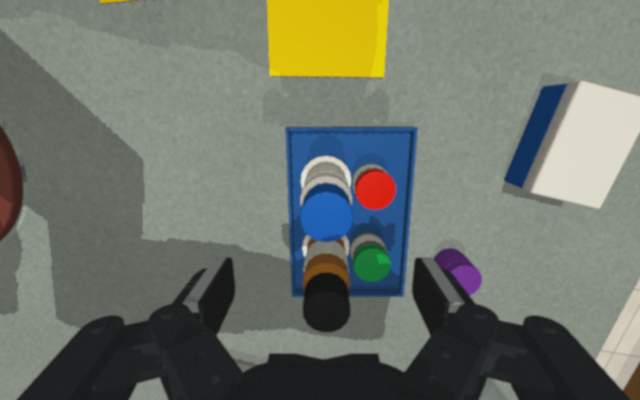

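Wrist view: blue cap (326,215), black cap (327,303), red lid (375,189), green lid (371,263). Checking these positions against the top view.

```bash
cat > w.py <<'E'
from h import *
def look(name):
    p=manip.camera_params("wrist");im,d=manip.read_camera("wrist")
    np.savez(f"pics/{name}.npz",im=im,d=d);cv2.imwrite(f"pics/{name}.png",im[:,:,::-1]);return p,im,d
def cen(p,m,z,box=None):
    c=big(m,1,box)[0];(u,v),r=cv2.minEnclosingCircle(c);P=ray(p,(u,v),z)
    w=np.linalg.norm(ray(p,(u+r,v),z)-ray(p,(u-r,v),z));return (round(u),round(v)),P.round(1),"dia",w.round(1)
E
python3 - <<'E'
from w import *
p,im,d=look("w1b")
for n,lo,hi,z,b in(("blue",(105,180,130),(118,255,255),141,(280,170,370,245)),("black",(0,0,0),(179,255,40),141,(295,270,358,340)),("red",(0,150,100),(8,255,255),54,None),("green",(50,150,50),(75,255,255),54,None)):
    print(n,*cen(p,inr(im,lo,hi),z,b))
print(hsv(im)[215,326],hsv(im)[303,327],hsv(im)[150,310])
E
python3 to.py 497.3 72.2 231 10.3
```

```text
blue (330, 196) [497.3  90.7 141. ] dia 71.7
black (326, 302) [512.5  -5.3 141. ] dia 51.2
red (374, 188) [549.   84.1  54. ] dia 41.7
green (371, 262) [565.9  -2.8  54. ] dia 42.6
[107 210 180] [60 26 29] [107 180 136]
t 3.0 tcp [494.1  79.9 232.2] yaw 10.4 q6 79.9 gap 0.996 F [-0.3 -0.3  0.3] | shift cm [0.17 0.82 0.11] turn 0.1 tilt 0.88
```

```bash
python3 - <<'E'
from w import *
p=manip.camera_params("wrist");z=np.load("pics/w1b.npz");im,d=z["im"],z["d"]
print("blue",*cen(p,inr(im,(105,195,165),(110,255,255)),141,(280,170,370,245)))
m=(d>225)&(d<255); print(np.median(d[205:225,316:336]),np.median(d[295:310,320:335]))
H=hsv(im)
for u,v in((326,215),(327,303)):
    dd=d[v,u];f=200/np.tan(np.radians(p["vfov"]/2));print(np.array(p["position"])+p["rotation"]@(np.array([(u-p["cx"])/f,-(v-p["cy"])/f,-1])*dd))
# points of all depth pixels within 6 mm of z=141
v,u=np.nonzero(d>0);f=200/np.tan(np.radians(p["vfov"]/2))
P=(np.stack([(u-p["cx"])/f,-(v-p["cy"])/f,-np.ones(len(u))],1)*d[v,u][:,None])@p["rotation"].T+p["position"]
for x,y,h in((497,72,141),(513,-16,141),(549,82,54),(566,-5,54)):
    k=(abs(P[:,2]-h)<5)&(np.hypot(P[:,0]-x,P[:,1]-y)<35);Q=P[k,:2];print(k.sum(),Q.mean(0).round(1),cv2.minEnclosingCircle(Q.astype(np.float32)))
E
```

```text
blue (326, 216) [498.   72.8 141. ] dia 41.5
248.34253 271.6627
[497.4157558   74.02429273 141.19756096]
[513.24075442  -6.00802122 142.28665856]
2152 [498.   73.3] ((498.3341979980469, 72.52967071533203), 21.835803985595703)
1672 [514.3 -14.3] ((514.6964111328125, -15.67744255065918), 22.155500411987305)
1243 [550.8  83. ] ((543.6790771484375, 83.7889175415039), 29.22638511657715)
1031 [566.9  -4.7] ((560.581787109375, -5.556711196899414), 28.699993133544922)
```

Two views agree: white (497.8,72.5), amber (513.9,-16.1). Centring over white, then descending.

```bash
python3 -m creep '[[0.2,0.7,0,0],[0.1,0.1,0,0],[0,0,1,0],[0,0,1,0],[0,0,1,0],[0,0,0,0],[0,0,0,0]]' >/dev/null
python3 to.py 497.8 72.5 103 10.3
```

```text
t 3.7 tcp [497.9  70.2 199. ] yaw 10.2 q6 79.0 gap 1.001 F [ 0.1 -0.9 -0. ] | shift cm [ 0.07 -0.08  9.6 ] turn -0.1 tilt 0.89
```

```bash
python3 -m creep '[[0.1,-0.1,1,0],[0,0,1.5,0],[0,0,1.5,0],[0,0,1.5,0],[0,0,1.5,0],[0,0,1,0],[0,0,0.6,0],[0,0,0.3,0],[0,0,0,0],[0,0,0,0]]' >/dev/null
python3 to.py 497.8 72.5 103 10.3
```

```text
t 4.7 tcp [499.7  73.9 105.4] yaw 10.3 q6 79.3 gap 0.997 F [ 0.3 -0.  -0.6] | shift cm [-0.21  0.11  0.24] turn -0.0 tilt 0.83
```

```bash
python3 -m creep '[[-0.2,0.1,0.2,0],[0,0,0,0]]' >/dev/null
python3 -m creep '[[0,0,0,0],[0,0,0,0],[0,0,0,0],[0,0,0,0],[0,0,0,0],[0,0,0,0],[0,0,0,0],[0,0,0,0]]' -1 50
python3 to.py 497.8 72.5 103 10.3
```

```text
time_s: 5.7
tcp_pos: [498.7, 72.4, 104.9]
tool_rot: [[0.984, 0.178, -0.0], [0.178, -0.984, 0.014], [0.002, -0.014, -1.0]]
force: [-1.0, 0.0, 1.4]
finger_gap: 0.507
t 5.7 tcp [498.7  72.4 104.9] yaw 10.2 q6 79.2 gap 0.507 F [-1.   0.   1.4] | shift cm [-0.09 -0.03  0.19] turn -0.1 tilt 0.81
```

```bash
python3 -m creep '[[0,0,-0.4,0],[0,0,-0.8,0],[0,0,-1,0],[0,0,-1,0],[0,0,-1,0],[0,0,-1,0],[0,0,-0.5,0],[0,0,0,0]]' >/dev/null
python3 to.py 452.5 327.7 160 10.3
```

```text
t 6.5 tcp [499.1  71.5 167.7] yaw 10.3 q6 79.1 gap 0.506 F [ 0.1 -0.1 -2.7] | shift cm [ -0.03 -26.03   1.13] turn -0.0 tilt 0.81
```

Lifted (−2.7 N ≈ weight). Carrying to the mat.

```bash
python3 -m creep '[[0,-1,0,0],[0,-2,0,0],[0,-2.7,0,0],[0,-2.7,0,0],[0,-2.7,0.1,0],[0,-2.7,0.1,0],[0,-2.7,0.1,0],[0,-2.7,0,0],[0,-2.2,0,0],[0,-1.5,0,0],[0,-0.8,0,0],[0,0,0,0]]' >/dev/null
python3 to.py 452.5 327.7 160 10.3
```

```text
t 7.7 tcp [448.7 318.9 162.5] yaw 10.2 q6 107.0 gap 0.503 F [ 1.  -0.5 -2.3] | shift cm [ 0.53 -0.79  0.26] turn -0.1 tilt 0.89
```

```bash
python3 -m creep '[[0.3,-0.5,0.5,0],[0.2,-0.2,1,0],[0,0,1,0],[0,0,1,0],[0,0,0.8,0],[0,0,0.5,0],[0,0,0,0],[0,0,0,0]]' >/dev/null
python3 to.py 452.5 327.7 102 10.3
```

```text
t 8.5 tcp [451.9 324.7 108.5] yaw 10.0 q6 107.6 gap 0.504 F [-0.3 -0.7 -1.9] | shift cm [ 0.12 -0.27  0.65] turn -0.3 tilt 0.89
```

```bash
python3 -m creep '[[0.1,-0.2,0.3,0],[0,0,0.2,0],[0,0,0.1,0],[0,0,0,0],[0,0,0,0]]' >/dev/null
python3 to.py 452.5 327.7 102 10.3
```

```text
t 9.0 tcp [453.3 327.7 103.2] yaw 10.1 q6 107.8 gap 0.503 F [ 0.2 -0.6 -2.4] | shift cm [-0.07 -0.01  0.12] turn -0.2 tilt 0.86
```

```bash
python3 -m creep '[[0,0,0.1,0],[0,0,0.08,0],[0,0,0,0]]' >/dev/null
python3 to.py 452.5 327.7 102 10.3
```

```text
t 9.3 tcp [453.5 327.9 102.2] yaw 10.1 q6 107.8 gap 0.504 F [ 0.3  0.5 -2.6] | shift cm [-0.1   0.    0.02] turn -0.2 tilt 0.86
```

```bash
python3 -m creep '[[0,0,0.08,0],[0,0,0.08,0],[0,0,0,0]]' >/dev/null
python3 to.py 452.5 327.7 102 10.3
```

```text
t 9.6 tcp [453.5 328.2 102.2] yaw 10.1 q6 107.8 gap 0.501 F [-0.6  0.2 -1.5] | shift cm [-0.11  0.03  0.02] turn -0.2 tilt 0.88
```

```bash
python3 -m creep '[[0,0,0.15,0],[0,0,0.1,0],[0,0,0,0]]' >/dev/null
python3 to.py 452.5 327.7 102 10.3
python3 -m creep '[[0,0,0,0],[0,0,0,0],[0,0,0,0],[0,0,0,0],[0,0,0,0],[0,0,0,0]]' 1 | grep gap
python3 -m creep '[[0,0,-0.5,0],[0,0,-1.5,0],[0,0,-2.5,0],[0,0,-3,0],[0,0,-3,0],[0,0,-1.5,0],[0,0,0,0]]' >/dev/null
python3 to.py 513.9 -16.1 210 10.3
```

```text
t 9.9 tcp [453.6 328.7 102.2] yaw 10.1 q6 107.8 gap 0.504 F [-0.4 -1.  -2.4] | shift cm [-0.13  0.08  0.02] turn -0.2 tilt 0.92
finger_gap: 1.0
t 11.2 tcp [454.2 326.7 227.4] yaw 10.1 q6 107.6 gap 1.002 F [ 0.   0.1 -0.4] | shift cm [-0.11 34.81  1.21] turn -0.2 tilt 0.91
```

```bash
python3 -m creep '[[0,1.5,0,0],[0,3,0,0],[0,3.5,0,0],[0,4,0,0],[0,4,0,0],[0,4,0,0],[0,4,0,0],[0,3.5,0,0],[0,3,0,0],[0,2,0,0],[0,1,0,0],[0,0,0,0]]' >/dev/null
python3 to.py 513.9 -16.1 103 10.3
```

```text
t 12.4 tcp [506.7 -22.9 209.9] yaw 10.1 q6 68.8 gap 0.996 F [-0.  -0.2 -0.2] | shift cm [ 1.04 -0.36 10.67] turn -0.2 tilt 1.47
```

```bash
python3 -m creep '[[0.5,-0.2,0.3,0],[0.5,-0.2,1,0],[0,0,1.5,0],[0,0,1.5,0],[0,0,1.2,0],[0,0,1,0],[0,0,0.7,0],[0,0,0,0],[0,0,0,0]]' >/dev/null
python3 to.py 513.9 -16.1 103.5 10.3
```

```text
t 13.3 tcp [514.   -7.2 130.4] yaw 10.6 q6 70.0 gap 1.003 F [-0.1  0.1  0.3] | shift cm [-0.11  0.92  2.67] turn 0.3 tilt 1.67
```

```bash
python3 -m creep '[[0,0.5,0,0],[0,0.3,0.5,0],[-0.1,0.1,0.8,0],[0,0,0.7,0],[0,0,0.3,0],[0,0,0,0],[0,0,0,0]]' >/dev/null
python3 to.py 513.9 -16.1 103.5 10.3; python3 -c "
from h import *
s=manip.read_state();print(s['tool_rot'].round(3),s['qpos'].round(1))"
```

```text
t 14.0 tcp [515.  -17.3 106.2] yaw 10.6 q6 69.0 gap 1.001 F [-0.4  0.1  0.5] | shift cm [-0.08 -0.13  0.28] turn 0.3 tilt 1.55
[[ 0.983  0.183 -0.023]
 [ 0.183 -0.983  0.014]
 [-0.02  -0.018 -1.   ]] [-10.4  22.8 -20.1  48.6   0.6  69. ]
```

```bash
python3 -m creep '[[0,-0.1,0.2,0],[0,0,0,0]]' >/dev/null
python3 -m creep '[[0,0,0,0],[0,0,0,0],[0,0,0,0],[0,0,0,0],[0,0,0,0],[0,0,0,0],[0,0,0,0]]' -1 50 >/dev/null
python3 to.py 513.9 -16.1 103.5 10.3
python3 -m creep '[[0,0,-0.4,0],[0,0,-0.8,0],[0,0,-1.5,0],[0,0,-2,0],[0,0,-2,0],[0,0,-1.5,0],[0,0,-0.8,0],[0,0,0,0]]' >/dev/null
python3 to.py 466.5 248.9 190 10.3
```

```text
t 14.9 tcp [515.3 -16.  105. ] yaw 10.6 q6 69.1 gap 0.498 F [0.2 0.  0.7] | shift cm [-0.14 -0.01  0.15] turn 0.3 tilt 1.48
t 15.7 tcp [515.8 -17.2 199.7] yaw 10.6 q6 69.0 gap 0.501 F [-0.8  0.2 -2.9] | shift cm [  0.07 -27.04   1.48] turn 0.3 tilt 1.66
```

```bash
python3 -m creep '[[0,-1,0,0],[0,-2,0,0],[0,-2.7,0,0],[0,-2.7,0.1,0],[0,-2.7,0.1,0],[0,-2.7,0.1,0],[0,-2.7,0.1,0],[0,-2.7,0.1,0],[0,-2.4,0,0.1],[0,-1.5,0,0.2],[0,-0.8,0,0],[0,0,0,0]]' >/dev/null
python3 -m creep '[[0,0,0,0],[0,0,0,0]]' >/dev/null
python3 to.py 466.5 248.9 102 10.3
```

```text
t 17.1 tcp [460.1 231.1 188.8] yaw 10.3 q6 97.3 gap 0.5 F [ 0.1 -0.3 -3.4] | shift cm [ 1.3  -1.46  8.67] turn -0.0 tilt 2.6
```

```bash
cat >> to.py <<'E'
print("zaxis",R[:,2].round(4),"q",s["qpos"].round(1))
E
python3 -m creep '[[0.3,-0.4,0,0],[0.4,-0.5,0.5,0],[0.4,-0.4,1,0],[0.2,-0.1,1,0],[0,0,0.5,0],[0,0,0,0],[0,0,0,0]]' >/dev/null
python3 to.py 466.5 248.9 102 10.3
```

```text
t 17.8 tcp [470.3 247.  154.7] yaw 10.1 q6 98.8 gap 0.5 F [-0.1 -1.4 -3.4] | shift cm [-0.12 -0.14  5.29] turn -0.2 tilt 2.66
zaxis [-0.0447  0.0125 -0.9989] q [ 18.9  22.1 -12.9  57.1   1.5  98.8]
```

```bash
python3 -m creep '[[-0.1,-0.1,0.6,0],[0,0,1,0],[0,0,1,0],[0,0,0.8,0],[0,0,0.5,0],[0,0,0.3,0],[0,0,0,0],[0,0,0,0]]' >/dev/null
python3 to.py 466.5 248.9 102 10.3
```

```text
t 18.6 tcp [466.8 248.2 109.2] yaw 10.1 q6 99.0 gap 0.501 F [ 0.1 -0.2 -3. ] | shift cm [ 0.02 -0.05  0.72] turn -0.2 tilt 2.66
zaxis [-0.0447  0.0124 -0.9989] q [ 19.1  24.4 -17.   50.8   1.5  99. ]
```

```bash
python3 -m creep '[[0,0,0.3,0],[0,0,0.2,0],[0,0,0.15,0],[0,0,0,0]]' >/dev/null
python3 to.py 466.5 248.9 102 10.3
python3 -m creep '[[0,0,0.15,0],[0,0,0.15,0],[0,0,0,0]]' >/dev/null
python3 to.py 466.5 248.9 102 10.3
```

```text
t 19.0 tcp [467.2 248.5 103. ] yaw 10.1 q6 99.1 gap 0.503 F [-0.2 -0.3 -3.2] | shift cm [-0.05 -0.04  0.1 ] turn -0.2 tilt 2.58
zaxis [-0.0431  0.013  -0.999 ] q [ 19.2  24.7 -17.5  49.8   1.5  99.1]
t 19.3 tcp [467.5 249.  102.8] yaw 10.1 q6 99.1 gap 0.502 F [ 0.6  0.  -2.5] | shift cm [-0.09 -0.    0.08] turn -0.2 tilt 2.49
zaxis [-0.0411  0.0142 -0.9991] q [ 19.2  24.7 -17.6  49.7   1.5  99.1]
```

Contact reached (z stopped falling). Releasing and retreating, then checking with the cameras.

```bash
python3 -m creep '[[0,0,0,0],[0,0,0,0],[0,0,0,0],[0,0,0,0],[0,0,0,0],[0,0,0,0]]' 1 | grep gap
python3 -m creep '[[0,0,-0.5,0],[0,0,-1.5,0],[0,0,-2.5,0],[0,0,-2.5,0],[0,0,-2.5,0],[0,0,-1,0],[0,0,0,0],[0,0,0,0]]' >/dev/null
python3 to.py 549.8 82 200 10.3
python3 - <<'E'
from w import *
p,im,d=look("w2")
for h,x,y in((138,453.5,328),(138,467,249),(54,549.5,82)):
    v,u=np.nonzero(d>0);f=200/np.tan(np.radians(p["vfov"]/2))
    P=(np.stack([(u-p["cx"])/f,-(v-p["cy"])/f,-np.ones(len(u))],1)*d[v,u][:,None])@p["rotation"].T+p["position"]
    k=(abs(P[:,2]-h)<5)&(np.hypot(P[:,0]-x,P[:,1]-y)<35)
    if k.sum():print(k.sum(),P[k].mean(0).round(1),cv2.minEnclosingCircle(P[k,:2].astype(np.float32)))
E
```

```text
finger_gap: 0.998
t 20.7 tcp [471.9 247.4 212.1] yaw 10.1 q6 98.8 gap 0.999 F [ 0.3 -0.5  0.2] | shift cm [ 4.81 17.67  0.65] turn -0.2 tilt 2.49
zaxis [-0.041   0.0143 -0.9991] q [18.9 19.6 -7.5 64.8  1.5 98.8]
3374 [452.4 329.1 137.7] ((452.343994140625, 328.7235107421875), 21.919795989990234)
2520 [464.8 250.  137.6] ((464.96392822265625, 249.1815643310547), 21.921504974365234)
982 [550.6  84.6  53.4] ((550.999755859375, 83.09413146972656), 22.034494400024414)
```

View pics/w2.png

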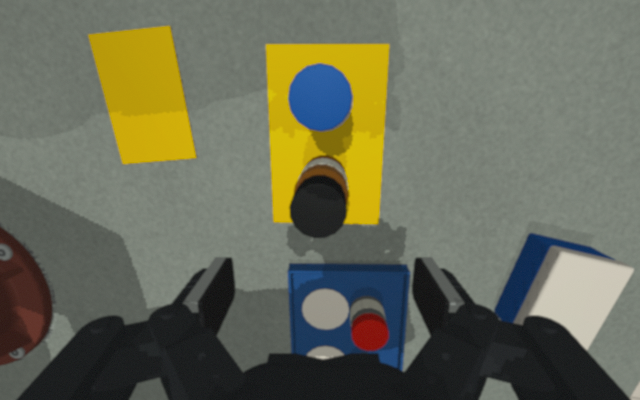

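Both bottles stand on the mat: blue cap (320,97), black cap (319,207); the two white places are free. Red jar at about (550.4,82.5). Next I turn the jaws 90° and half close them to clear the rim and the green jar.

```bash
python3 -m creep '[[0,0,0,-5],[0,0,0,-8.3],[0,0,0,-8.3],[0,0,0,-8.3],[0,0,0,-8.3],[0,0,0,-8.3],[0,0,0,-8.3],[0,0,0,-8.3],[0,0,0,-8.3],[0,0,0,-8.3],[0,0,0,-8],[0,0,0,0]]' 0.5 >/dev/null
python3 to.py 550.3 82.4 130 100.3
```

```text
t 21.95 tcp [463.1 244.7 195.6] yaw 100.9 q6 7.9 gap 0.748 F [0.2 0.7 0.3] | shift cm [-17.7    5.88   5.88] turn 0.6 tilt 3.79
zaxis [-0.0659  0.0058 -0.9978] q [18.9 20.5 -8.9 64.1  1.5  7.9]
```

```bash
python3 -m creep '[[0,0,0,0],[-0.6,0.2,0,0],[-1.2,0.4,0,0],[-1.8,0.6,0,0.2],[-1.8,0.6,0,0.2],[-1.8,0.6,0,0.2],[-1.8,0.6,0,0],[-1.8,0.6,0,0],[-1.6,0.6,0,0],[-1.2,0.4,0,0],[-0.8,0.2,0,0],[0,0,0,0]]' >/dev/null
python3 to.py 550.3 82.4 130 100.3
```

```text
t 23.15 tcp [539.3  97.5 187.4] yaw 98.8 q6 -6.5 gap 0.752 F [ 0.5  0.2 -0.2] | shift cm [-1.75  1.23  5.65] turn -1.5 tilt 3.89
zaxis [-0.0678  0.0036 -0.9977] q [ 2.4 23.9 -5.  64.9  0.4 -6.5]
```

```bash
python3 -m creep '[[-0.6,0.4,0.3,-0.5],[-0.6,0.4,0.8,-0.5],[-0.4,0.3,1,-0.3],[-0.1,0.1,1.2,0],[0,0,1.2,0],[0,0,1,0],[0,0,0.6,0],[0,0,0,0],[0,0,0,0]]' >/dev/null
python3 to.py 549.5 82.4 21 100.3
python3 - <<'E'
from w import *
p,im,d=look("w3")
v,u=np.nonzero(d>0);f=200/np.tan(np.radians(p["vfov"]/2))
P=(np.stack([(u-p["cx"])/f,-(v-p["cy"])/f,-np.ones(len(u))],1)*d[v,u][:,None])@p["rotation"].T+p["position"]
for x,y in((550,82),(567,-6)):
    k=(abs(P[:,2]-54)<4)&(np.hypot(P[:,0]-x,P[:,1]-y)<30);print(k.sum(),P[k].mean(0).round(1),cv2.minEnclosingCircle(P[k,:2].astype(np.float32)) if k.sum() else 0)
E
```

```text
t 24.05 tcp [548.5  83.7 118.2] yaw 100.4 q6 -9.5 gap 0.75 F [1.  0.2 0.5] | shift cm [-0.31  0.75  9.69] turn 0.1 tilt 4.1
zaxis [-0.0714  0.004  -0.9974] q [ 1.  28.  -9.5 56.5  0.3 -9.5]
2697 [549.6  82.   53.8] ((550.48046875, 82.0478744506836), 22.04058265686035)
2796 [566.   -5.7  53.6] ((566.9523315429688, -5.884433269500732), 22.011734008789062)
```

View pics/w3.png

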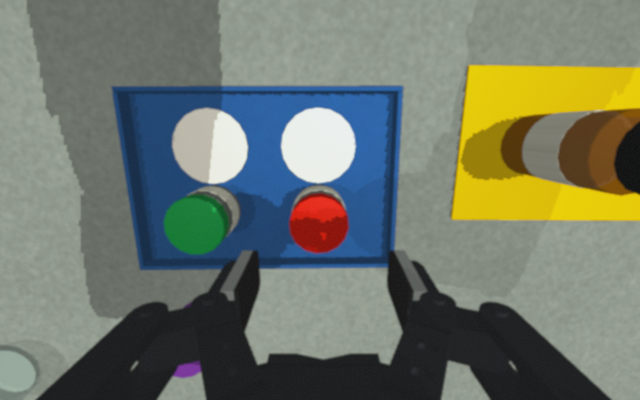

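Red lid (319,222) is centred between the fingers and green is well clear. Descending.

```bash
python3 -m creep '[[-0.2,0.3,0.6,0],[-0.1,0.3,1.2,0],[0,0.1,1.2,0],[0,0,1.2,0],[0,0,1.2,0],[0,0,0.9,0],[0,0,0.5,0],[0,0,0.3,0],[0,0,0,0],[0,0,0,0]]' >/dev/null
python3 to.py 549.5 82.2 21 100.3
```

```text
t 25.1 tcp [551.4  82.2  40.7] yaw 100.4 q6 -9.6 gap 0.752 F [ 0.8 -0.6 -0. ] | shift cm [-0.   -0.05  1.98] turn 0.1 tilt 4.07
zaxis [-0.0708  0.0041 -0.9975] q [  0.8  33.  -14.2  46.8   0.3  -9.6]
```

```bash
python3 -m creep '[[0,0,0.6,0],[0,0,0.6,0],[0,0,0.5,0],[0,0,0.2,0],[0,0,0,0],[0,0,0,0]]' >/dev/null
python3 -m creep '[[0,0,0,0],[0,0,0,0],[0,0,0,0],[0,0,0,0],[0,0,0,0],[0,0,0,0]]' -1 40 >/dev/null
python3 to.py 549.5 82.2 21 100.3
```

```text
t 26.3 tcp [551.   82.2  21.4] yaw 100.4 q6 -9.6 gap 0.506 F [ 0.4 -0.3 -0.7] | shift cm [ 0.02 -0.14  0.05] turn 0.1 tilt 3.93
zaxis [-0.0685  0.0039 -0.9976] q [  0.8  34.3 -15.4  44.2   0.3  -9.6]
```

```bash
python3 -m creep '[[0,0,-0.4,0],[0,0,-1,0],[0,0,-1.5,0],[0,0,-2,0],[0,0,-2,0],[0,0,-2,0],[0,0,-2,0],[0,0,-2,0],[0,0,-1.5,0],[0,0,-0.7,0],[0,0,0,0]]' >/dev/null
python3 to.py 503.8 -310.5 185 100.3
```

```text
t 27.4 tcp [561.8  81.7 184.8] yaw 100.4 q6 -9.7 gap 0.506 F [ 0.3  0.5 -1.6] | shift cm [-37.53 -12.79   0.2 ] turn 0.1 tilt 3.77
zaxis [-0.0656  0.0041 -0.9978] q [ 0.7 26.  -2.1 65.7  0.3 -9.7]
```

```bash
python3 -m creep '[[-0.6,-0.2,0,0],[-1.2,-0.4,0,0],[-1.8,-0.6,0,0],[-2,-0.7,0,0],[-2,-0.7,-0.1,0],[-2,-0.7,-0.1,0],[-2,-0.7,-0.1,0],[-2,-0.7,-0.1,0],[-2,-0.7,-0.1,0],[-2,-0.7,-0.1,0],[-2,-0.7,-0.1,0],[-2,-0.7,-0.1,0]]' >/dev/null
python3 to.py 503.8 -310.5 185 100.3
python3 -m creep '[[-2,-0.7,-0.1,0],[-2,-0.7,-0.1,0],[-2,-0.7,-0.1,0],[-2,-0.7,0,0],[-1.6,-0.6,0,0],[-1.2,-0.4,0,0],[-0.6,-0.2,0,0],[0,0,0,0],[0,0,0,0]]' >/dev/null
python3 to.py 503.8 -310.5 150 100.3
```

```text
t 28.6 tcp [ 516.7 -159.   185. ] yaw 100.4 q6 -34.3 gap 0.503 F [ 0.5  0.  -0.5] | shift cm [-1.467e+01 -4.010e+00  1.000e-02] turn 0.1 tilt 4.77
zaxis [-0.083   0.0064 -0.9965] q [-23.9  23.9  -5.5  65.1  -1.6 -34.3]
t 29.5 tcp [ 488.1 -289.2  182.2] yaw 99.9 q6 -46.4 gap 0.504 F [-0.9 -0.1 -0.8] | shift cm [-2.46  1.46  3.03] turn -0.4 tilt 5.44
zaxis [-0.094   0.0125 -0.9955] q [-36.5  27.1  -0.8  66.8  -2.6 -46.4]
```

```bash
python3 -m creep '[[-0.8,0.5,0.5,0],[-0.8,0.5,0.8,0],[-0.6,0.4,0.8,0],[-0.2,0.1,0.5,0],[0,0,0,0],[0,0,0,0]]' >/dev/null
python3 to.py 503.8 -310.5 84 100.3
python3 - <<'E'
from w import *
p,im,d=look("w4")
v,u=np.nonzero(d>0);f=200/np.tan(np.radians(p["vfov"]/2))
P=(np.stack([(u-p["cx"])/f,-(v-p["cy"])/f,-np.ones(len(u))],1)*d[v,u][:,None])@p["rotation"].T+p["position"]
k=(abs(P[:,2]-66)<2.5)&(np.hypot(P[:,0]-503,P[:,1]+311)<70);Q=P[k];print(k.sum(),np.percentile(Q,[1,50,99],axis=0).round(1),cv2.minEnclosingCircle(Q[:,:2].astype(np.float32)))
k=(np.hypot(P[:,0]-503,P[:,1]+311)<35);print(np.percentile(P[k][:,2],[5,25,50,75,95]).round(1))
E
```

```text
t 30.1 tcp [ 506.7 -309.5  150.7] yaw 100.1 q6 -47.1 gap 0.506 F [-0.2  0.7 -0.3] | shift cm [-0.25  0.3   6.66] turn -0.2 tilt 5.51
zaxis [-0.095   0.0135 -0.9954] q [-37.   31.3   1.2  64.7  -2.7 -47.1]
8352 [[ 455.3 -358.5   64.3]
 [ 488.3 -318.    65.8]
 [ 532.3 -264.5   67.3]] ((502.8050842285156, -311.3365478515625), 49.951271057128906)
[ 65.7 181.9 187.3 231.  241.5]
```

View pics/w4.png

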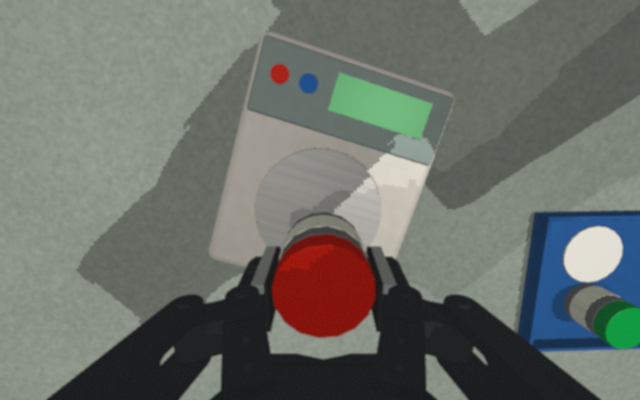

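Pan confirmed at (502.8,-311.2), radius 50; the jar is held squarely. Lowering.

```bash
python3 -m creep '[[-0.1,0.1,0.6,0],[-0.1,0.1,1,0],[0,0.1,1,0],[0,0,1,0],[0,0,0.9,0],[0,0,0.6,0],[0,0,0.3,0],[0,0,0,0],[0,0,0,0]]' >/dev/null
python3 to.py 503.8 -311 84 100.3
```

```text
t 31.05 tcp [ 504.  -309.6   91.8] yaw 100.1 q6 -47.3 gap 0.503 F [ 0.4 -0.9 -1.3] | shift cm [-0.16  0.02  0.78] turn -0.2 tilt 5.54
zaxis [-0.0955  0.014  -0.9953] q [-37.2  33.9  -3.7  57.2  -2.7 -47.3]
```

```bash
python3 -m creep '[[-0.1,0,0.3,0],[0,0,0.25,0],[0,0,0.1,0],[0,0,0,0]]' >/dev/null
python3 to.py 503.8 -311 84 100.3
python3 -m creep '[[0,0,0.1,0],[0,0,0.15,0],[0,0,0,0]]' >/dev/null
python3 to.py 503.8 -311 84 100.3
```

```text
t 31.45 tcp [ 504.3 -311.1   85.8] yaw 100.1 q6 -47.3 gap 0.506 F [ 0.4 -0.1 -0.9] | shift cm [ 0.01 -0.03  0.18] turn -0.2 tilt 5.44
zaxis [-0.0939  0.0127 -0.9955] q [-37.3  34.2  -4.1  56.4  -2.7 -47.3]
t 31.75 tcp [ 504.2 -311.2   83.9] yaw 100.1 q6 -47.4 gap 0.505 F [ 0.3  1.5 -0.7] | shift cm [ 0.03 -0.04 -0.01] turn -0.2 tilt 5.4
zaxis [-0.0932  0.0121 -0.9956] q [-37.3  34.3  -4.3  56.1  -2.7 -47.4]
```

```bash
python3 -m creep '[[0,0,0.12,0],[0,0,0,0]]' >/dev/null
python3 to.py 503.8 -311 83.4 100.3
python3 -m creep '[[0,0,0,0],[0,0,0,0],[0,0,0,0],[0,0,0,0],[0,0,0,0]]' 0.5 | grep gap
python3 -m creep '[[0,0,-0.4,0],[0,0,-1,0],[0,0,-2,0],[0,0,-2.5,0],[0,0,-2.5,0],[0,0,-2.5,0],[0,0,-1.5,0],[0,0,0,0],[0,0,0,0]]' >/dev/null
python3 to.py 503.8 -311 83.4 100.3
python3 - <<'E'
from w import *
p,im,d=look("w5")
v,u=np.nonzero(d>0);f=200/np.tan(np.radians(p["vfov"]/2))
P=(np.stack([(u-p["cx"])/f,-(v-p["cy"])/f,-np.ones(len(u))],1)*d[v,u][:,None])@p["rotation"].T+p["position"]
k=(abs(P[:,2]-116)<5)&(np.hypot(P[:,0]-503,P[:,1]+311)<40);Q=P[k];print(k.sum(),Q.mean(0),cv2.minEnclosingCircle(Q[:,:2].astype(np.float32)))
E
```

```text
t 31.95 tcp [ 504.2 -311.3   84. ] yaw 100.1 q6 -47.4 gap 0.502 F [ 0.4  0.4 -1.5] | shift cm [ 0.03 -0.03  0.06] turn -0.2 tilt 5.36
zaxis [-0.0926  0.0114 -0.9956] q [-37.3  34.2  -4.3  56.   -2.7 -47.4]
finger_gap: 0.747
t 33.35 tcp [ 516.6 -312.9  216.9] yaw 100.1 q6 -46.8 gap 0.754 F [ 0.8 -0.4 -0.9] | shift cm [ 0.07 -0.05 13.41] turn -0.2 tilt 5.22
zaxis [-0.0905  0.0097 -0.9959] q [-36.7  29.9   9.1  73.7  -2.7 -46.8]
2090 [ 502.82785086 -311.21615449  115.7456904 ] ((503.4853515625, -310.9866027832031), 21.84783935546875)
```

Jar stands at (503.3,-311.0), top z 115.7, within 1 mm of the pan centre. The tool has drifted to 5° of tilt; before the return trips I'll test in free air which motion undoes it.

```bash
python3 -m creep '[[0,0,0,8],[0,0,0,8],[0,0,0,8],[0,0,0,8],[0,0,0,8],[0,0,0,0],[0,0,0,0]]' >/dev/null
python3 to.py 465 249 200 100.3
python3 -m creep '[[0,0,-2,0],[0,0,-2,0],[0,0,-2,0],[0,0,0,0],[0,0,0,0]]' >/dev/null
python3 to.py 465 249 200 100.3
```

```text
t 34.1 tcp [ 513.  -310.6  209.6] yaw 59.0 q6 -5.5 gap 0.747 F [-0.4  1.   1.1] | shift cm [ 45.5  -32.86   2.37] turn -41.3 tilt 5.81
zaxis [-0.0998  0.0166 -0.9949] q [-36.7  30.2   8.5  73.4  -2.7  -5.5]
t 34.6 tcp [ 517.8 -310.8  268. ] yaw 60.0 q6 -6.3 gap 0.749 F [0.3 0.2 0.5] | shift cm [ 46.08 -31.84   8.43] turn -40.3 tilt 6.1
zaxis [-0.1043  0.02   -0.9943] q [-36.5  30.   16.7  82.2  -2.6  -6.3]
```

```bash
python3 -m creep '[[0,0,2,0],[0,0,2,0],[0,0,0,0],[0,0,0,0],[0,0,0,0]]' >/dev/null
python3 to.py 465 249 200 100.3
python3 -m creep '[[-2,2,0,0],[-2,2,0,0],[-2,2,0,0],[0,0,0,0],[0,0,0,0]]' >/dev/null
python3 to.py 465 249 200 100.3
python3 -m creep '[[2,-2,0,0],[2,-2,0,0],[2,-2,0,0],[0,0,0,0],[0,0,0,0]]' >/dev/null
python3 to.py 465 249 200 100.3
python3 -m creep '[[0,0,0,-8],[0,0,0,0],[0,0,0,0],[0,0,0,-8],[0,0,0,0],[0,0,0,0],[0,0,0,-8],[0,0,0,0],[0,0,0,0]]' >/dev/null
python3 to.py 465 249 200 100.3
```

```text
t 35.1 tcp [ 512.4 -309.2  224.7] yaw 60.4 q6 -6.9 gap 0.748 F [-0.3  0.5 -0.5] | shift cm [ 46.27 -31.39   4.19] turn -39.9 tilt 6.27
zaxis [-0.107  0.022 -0.994] q [-36.7  30.2  10.6  76.1  -2.6  -6.9]
t 35.6 tcp [ 536.7 -393.9  224. ] yaw 60.6 q6 -11.4 gap 0.75 F [-0.2  0.9  0.5] | shift cm [ 52.55 -37.55   4.36] turn -39.7 tilt 6.03
zaxis [-0.1034  0.0192 -0.9945] q [-41.1  38.2  24.4  81.4  -3.1 -11.4]
t 36.1 tcp [ 513.  -307.2  229.7] yaw 60.7 q6 -7.0 gap 0.748 F [ 1.6 -0.3  0.4] | shift cm [ 46.24 -31.1    4.46] turn -39.6 tilt 5.93
zaxis [-0.1017  0.0183 -0.9946] q [-36.5  29.7  10.5  76.2  -2.6  -7. ]
t 37.0 tcp [ 513.9 -309.8  230.1] yaw 83.4 q6 -29.9 gap 0.748 F [ 0.8  0.3 -1.1] | shift cm [ 54.92 -10.91   4.44] turn -16.9 tilt 5.84
zaxis [-0.1004  0.017  -0.9948] q [-36.6  29.8  10.8  76.2  -2.7 -29.9]
```

Drift builds up in unbroken runs of rows; pulses with pauses don't add any. The tilt lies about the jaw axis when the jaws are along tray y, so gripping is unaffected. Continuing with pulses.

```bash
python3 -m creep '[[0,0,0,-8.5],[0,0,0,0],[0,0,0,-8.5],[0,0,0,0],[4.5,0,0,0],[0,0,0,0],[0,0,0,0],[4.5,0,0,0],[0,0,0,0],[0,0,0,0]]' >/dev/null
python3 to.py 465 249.5 200 100.3
python3 -m creep '[[4.8,1,0,0],[0,0,0,0],[0,0,0,0],[4.8,1,0,0],[0,0,0,0],[0,0,0,0],[4.8,1,0,0],[0,0,0,0],[0,0,0,0]]' >/dev/null
python3 to.py 465 249.5 200 100.3
```

```text
t 38.0 tcp [ 500.5 -220.2  232.4] yaw 96.9 q6 -37.0 gap 0.754 F [-0.6 -0.3  0.6] | shift cm [46.95  2.52  4.38] turn -3.4 tilt 5.84
zaxis [-0.1002  0.017  -0.9948] q [-30.2  23.9   1.6  73.2  -2.  -37. ]
t 38.9 tcp [518.1 -79.9 233.1] yaw 95.5 q6 -21.9 gap 0.748 F [-0.2 -0.3  0.7] | shift cm [33.21 -1.72  4.31] turn -4.8 tilt 5.65
zaxis [-0.0973  0.0153 -0.9951] q [-16.3  21.3  -2.1  72.2  -0.7 -21.9]
```

```bash
python3 -m creep '[[4.8,-0.2,0,-1.5],[0,0,0,0],[0,0,0,0],[4.8,-0.2,0,-1.5],[0,0,0,0],[0,0,0,0],[4.8,-0.2,0,-1.5],[0,0,0,0],[0,0,0,0],[4.8,-0.2,0,-1],[0,0,0,0],[0,0,0,0]]' >/dev/null
python3 to.py 465 249.5 200 100.3
python3 -m creep '[[4.8,0,0,-1.5],[0,0,0,0],[0,0,0,0],[4.8,0,0,-1],[0,0,0,0],[0,0,0,0],[3,0,0,0],[0,0,0,0],[0,0,0,0]]' >/dev/null
python3 to.py 465 249.5 104 100.3
```

```text
t 40.1 tcp [490.2  97.7 238.3] yaw 99.9 q6 -7.8 gap 0.754 F [-1.2 -0.8 -0.9] | shift cm [15.27  0.51  4.27] turn -0.4 tilt 5.51
zaxis [-0.0949  0.0145 -0.9954] q [ 2.2 18.2 -5.9 71.4  1.  -7.8]
t 41.0 tcp [471.7 212.  241.6] yaw 101.5 q6 3.1 gap 0.751 F [-0.1  0.7 -0.3] | shift cm [ 3.36  1.33 13.82] turn 1.2 tilt 5.46
zaxis [-0.0942  0.0137 -0.9955] q [14.8 19.6 -3.4 72.1  2.1  3.1]
```

```bash
python3 -m creep '[[3.2,0.5,2,1],[0,0,0,0],[0,0,0,0],[0,0,2.5,0],[0,0,0,0],[0,0,0,0]]' >/dev/null
python3 to.py 463.5 249.5 101 100.3
```

```text
t 41.6 tcp [469.7 238.7 198.3] yaw 100.0 q6 7.4 gap 0.752 F [ 0.6 -0.   0.2] | shift cm [0.89 0.43 9.76] turn -0.3 tilt 5.29
zaxis [-0.0912  0.0135 -0.9957] q [17.5 21.8 -6.7 66.3  2.3  7.4]
```

```bash
python3 -m creep '[[0.8,0.4,1,0],[0,0,0,0],[0,0,0,0],[0,0,0,0]]' >/dev/null
python3 to.py 463.5 249.5 101 100.3
```

```text
t 42.0 tcp [473.2 247.5 189.9] yaw 99.9 q6 8.2 gap 0.755 F [ 0.8 -0.   0.4] | shift cm [ 0.1  -0.17  8.94] turn -0.4 tilt 5.13
zaxis [-0.0883  0.0145 -0.996 ] q [18.3 22.7 -6.6 65.2  2.4  8.2]
```

```bash
python3 -m creep '[[0.1,-0.1,1,0],[0,0,1.5,0],[0,0,1.5,0],[0,0,1.5,0],[0,0,1.3,0],[0,0,1,0],[0,0,0.5,0],[0,0,0,0],[0,0,0,0]]' >/dev/null
python3 to.py 463.5 249.5 101 100.3
```

```text
t 42.9 tcp [463.5 250.1 102.3] yaw 100.0 q6 8.8 gap 0.748 F [-0.2 -0.2  0.1] | shift cm [-0.06  0.    0.13] turn -0.3 tilt 5.09
zaxis [-0.0874  0.0147 -0.9961] q [ 18.9  26.3 -15.3  52.9   2.4   8.8]
```

```bash
python3 -m creep '[[0,0,0,0],[0,0,0,0],[0,0,0,0],[0,0,0,0],[0,0,0,0],[0,0,0,0]]' -1 50 >/dev/null
python3 to.py 463.5 249.5 101 100.3
python3 -m creep '[[0,0,-0.4,0],[0,0,-0.8,0],[0,0,-1.5,0],[0,0,-2,0],[0,0,-2,0],[0,0,-1.5,0],[0,0,-0.8,0],[0,0,0,0],[0,0,0,0]]' >/dev/null
python3 to.py 513.9 -16.1 200 100.3
```

```text
t 43.5 tcp [464.3 250.2 103.3] yaw 99.9 q6 8.8 gap 0.504 F [ 0.2 -0.  -2.9] | shift cm [-0.06 -0.07  0.24] turn -0.4 tilt 4.99
zaxis [-0.0857  0.0151 -0.9962] q [ 18.9  26.2 -15.2  53.    2.4   8.8]
t 44.4 tcp [472.1 248.7 199.3] yaw 100.0 q6 8.4 gap 0.504 F [ 0.8  0.  -3.8] | shift cm [-26.79  -0.53  -0.83] turn -0.3 tilt 4.98
zaxis [-0.0854  0.0152 -0.9962] q [18.5 22.1 -6.  66.3  2.4  8.4]
```

```bash
python3 -m creep '[[-2,0,0,0],[0,0,0,0],[0,0,0,0],[-3,0,0,0],[0,0,0,0],[0,0,0,0],[-3.5,0,0,0],[0,0,0,0],[0,0,0,0],[-3.5,0,0,0],[0,0,0,0],[0,0,0,0]]' >/dev/null
python3 -m creep '[[-3.5,0,0,0],[0,0,0,0],[0,0,0,0],[-3.5,0,0,0],[0,0,0,0],[0,0,0,0],[-3.5,0,0,0],[0,0,0,0],[0,0,0,0]]' >/dev/null
python3 to.py 513.2 -15.4 150 100.3
```

```text
t 46.5 tcp [509.4  37.6 187.8] yaw 100.8 q6 -15.3 gap 0.503 F [ 0.4  0.9 -2.4] | shift cm [-5.41 -0.3   3.64] turn 0.5 tilt 5.37
zaxis [-0.0918  0.018  -0.9956] q [ -4.4  21.1  -9.4  64.8   0.6 -15.3]
```

```bash
python3 -m creep '[[-3,-0.2,0,0.5],[0,0,0,0],[0,0,0,0],[-2,0,0,0],[0,0,0,0],[0,0,0,0]]' >/dev/null
python3 to.py 513.2 -15.4 150 100.3
```

```text
t 47.1 tcp [516.2  -6.2 186.4] yaw 100.7 q6 -19.7 gap 0.505 F [-0.5  0.8 -3.4] | shift cm [-0.98 -0.15  3.64] turn 0.4 tilt 5.41
zaxis [-0.0922  0.0193 -0.9956] q [ -9.   21.8  -8.5  65.    0.3 -19.7]
```

```bash
python3 -m creep '[[-0.8,-0.2,0.8,0],[0,0,0,0],[0,0,0,0],[0,0,0,0]]' >/dev/null
python3 to.py 512.5 -15.4 170 100.3
```

```text
t 47.5 tcp [514.2 -12.7 177.4] yaw 100.8 q6 -20.6 gap 0.501 F [-0.1 -0.9 -3.1] | shift cm [-0.26 -0.16  0.75] turn 0.5 tilt 5.46
zaxis [-0.093   0.0197 -0.9955] q [ -9.7  22.1  -9.6  63.8   0.2 -20.6]
```

```bash
python3 -m creep '[[-0.3,-0.1,0.8,0],[0,0.05,1,0],[0,0.1,1,0],[0,0.1,1,0],[0,0,0,0],[0,0,0,0]]' >/dev/null
python3 to.py 512.8 -15.4 106 100.3
```

```text
t 48.1 tcp [512.  -14.4 135.1] yaw 100.8 q6 -20.8 gap 0.503 F [-0.7 -0.1 -3.4] | shift cm [-0.22  0.32  2.89] turn 0.5 tilt 5.53
zaxis [-0.0943  0.02   -0.9953] q [ -9.9  24.  -13.5  58.    0.2 -20.8]
```

```bash
python3 -m creep '[[-0.1,0.1,0.8,0],[-0.1,0.1,0.8,0],[0,0.1,0.6,0],[0,0,0.3,0],[0,0,0,0],[0,0,0,0]]' >/dev/null
python3 to.py 512.8 -15.4 106 100.3
```

```text
t 48.7 tcp [513.5 -15.5 107.9] yaw 100.8 q6 -20.9 gap 0.504 F [-1.   0.2 -2.9] | shift cm [ 0.01 -0.05  0.2 ] turn 0.5 tilt 5.5
zaxis [-0.0937  0.0199 -0.9954] q [-10.   25.7 -15.4  54.4   0.2 -20.9]
```

```bash
python3 -m creep '[[0,0,0.15,0],[0,0,0.15,0],[0,0,0,0]]' >/dev/null
python3 to.py 512.8 -15.4 106 100.3
python3 -m creep '[[0,0,0.12,0],[0,0,0.12,0],[0,0,0,0]]' >/dev/null
python3 to.py 512.8 -15.4 106 100.3
```

```text
t 49.0 tcp [514.2 -15.4 106.6] yaw 100.8 q6 -20.9 gap 0.504 F [ 0.4  0.1 -2.2] | shift cm [ 0.03 -0.13  0.08] turn 0.5 tilt 5.34
zaxis [-0.091   0.0197 -0.9957] q [-10.   25.7 -15.6  54.1   0.2 -20.9]
t 49.3 tcp [515.1 -15.4 106.5] yaw 100.8 q6 -20.9 gap 0.507 F [ 0.2  0.5 -2.6] | shift cm [ 0.04 -0.22  0.07] turn 0.5 tilt 5.15
zaxis [-0.0877  0.0194 -0.996 ] q [-10.   25.6 -15.7  53.9   0.2 -20.9]
```

```bash
python3 -m creep '[[0,0,0,0],[0,0,0,0],[0,0,0,0],[0,0,0,0],[0,0,0,0]]' 0.5 | grep gap
python3 -m creep '[[0,0,-0.5,0],[0,0,-1.5,0],[0,0,-2.5,0],[0,0,-2.5,0],[0,0,-2.5,0],[0,0,-2,0],[0,0,0,0],[0,0,0,0]]' >/dev/null
python3 to.py 450.9 328.9 200 100.3
cat > dep.py <<'E'
import sys
from w import *
p,im,d=look(sys.argv[1]);v,u=np.nonzero(d>0);f=200/np.tan(np.radians(p["vfov"]/2))
P=(np.stack([(u-p["cx"])/f,-(v-p["cy"])/f,-np.ones(len(u))],1)*d[v,u][:,None])@p["rotation"].T+p["position"]
for n,h,x,y in(("amber",141,514,-16),("white",141,498,72),("green",54,567,-6),("amberM",138,465,249),("whiteM",138,452,329)):
    k=(abs(P[:,2]-h)<5)&(np.hypot(P[:,0]-x,P[:,1]-y)<32)
    if k.sum()>100:c,r=cv2.minEnclosingCircle(P[k,:2].astype(np.float32));print(n,k.sum(),"z",P[k,2].mean().round(1),"c",np.round(c,1),"r",round(r,1))
E
python3 dep.py w6
```

```text
finger_gap: 0.751
t 50.6 tcp [525.3 -17.7 226.7] yaw 100.8 q6 -20.9 gap 0.75 F [ 0.2 -0.5 -0. ] | shift cm [35.32 -0.48  3.98] turn 0.5 tilt 5.16
zaxis [-0.0877  0.0194 -0.996 ] q [-10.   21.2  -3.2  70.7   0.2 -20.9]
amber 2328 z 140.7 c [515.1 -15.1] r 21.9
green 733 z 53.8 c [566.8  -6. ] r 21.8
```

View pics/w6.png

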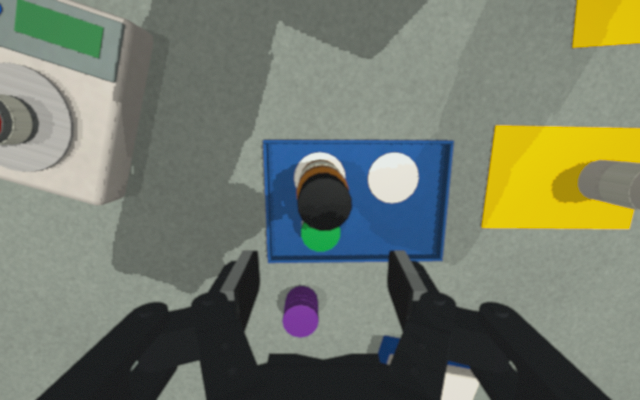

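Amber bottle is back upright on its disc (cap at (325,200)), about 1 mm from its start; green jar unmoved. Now the white bottle.

```bash
python3 -m creep '[[4.8,0,0,0],[0,0,0,0],[0,0,0,0],[4.8,0,0,0],[0,0,0,0],[0,0,0,0],[4.8,0,0,0],[0,0,0,0],[0,0,0,0],[4.8,0,0,0],[0,0,0,0],[0,0,0,0]]' >/dev/null
python3 -m creep '[[4.8,0,0,0],[0,0,0,0],[0,0,0,0],[4.8,0,0,0],[0,0,0,0],[0,0,0,0],[4,0,0,0],[0,0,0,0],[0,0,0,0]]' >/dev/null
python3 to.py 450.9 328.9 180 100.3
```

```text
t 52.75 tcp [469.9 293.4 230.7] yaw 99.5 q6 12.9 gap 0.755 F [0.7 0.  0.4] | shift cm [ 3.64 -0.8   5.29] turn -0.8 tilt 5.65
zaxis [-0.0968  0.0177 -0.9951] q [22.6 23.6  1.  72.1  3.1 12.9]
```

```bash
python3 -m creep '[[3,-0.3,1.5,-0.5],[0,0,0,0],[0,0,0,0],[0.6,0,1.5,0],[0,0,0,0],[0,0,0,0],[0,0,0,0]]' >/dev/null
python3 to.py 450.9 328.9 101 100.3
```

```text
t 53.45 tcp [462.  321.2 203.4] yaw 99.5 q6 15.8 gap 0.748 F [ 0.3 -0.4 -0.8] | shift cm [ 0.6  -0.03 10.31] turn -0.8 tilt 5.54
zaxis [-0.095   0.0173 -0.9953] q [25.5 25.2 -0.7 68.6  3.2 15.8]
```

```bash
python3 dep.py w7
```

```text
whiteM 2749 z 137.7 c [451.6 328.8] r 22.0
```

```bash
python3 -m creep '[[0.6,0,0.8,0],[0,0,0,0],[0,0,0,0]]' >/dev/null
python3 to.py 450 328.9 101 100.3
python3 -m creep '[[0,0,1,0],[0,0,1.5,0],[0,0,0,0],[0,0,0,0]]' >/dev/null
python3 to.py 450 328.9 101 100.3
```

```text
t 53.8 tcp [460.9 327.6 196. ] yaw 99.5 q6 16.4 gap 0.75 F [0.2 0.3 0.3] | shift cm [-0.01 -0.2   9.57] turn -0.8 tilt 5.45
zaxis [-0.0933  0.0181 -0.9955] q [26.1 25.6 -1.1 67.6  3.3 16.4]
t 54.2 tcp [458.2 328.3 169.4] yaw 99.5 q6 16.5 gap 0.747 F [-0.1  0.2 -1.2] | shift cm [-0.03 -0.18  6.89] turn -0.8 tilt 5.46
zaxis [-0.0934  0.0179 -0.9955] q [26.3 26.4 -3.9 64.   3.3 16.5]
```

```bash
python3 -m creep '[[0,-0.1,1,0],[0,-0.1,1.5,0],[0,0,1.5,0],[0,0,1.3,0],[0,0,0.8,0],[0,0,0.4,0],[0,0,0,0],[0,0,0,0]]' >/dev/null
python3 to.py 450 328.9 101 100.3
python3 -m creep '[[0,0,0,0],[0,0,0,0],[0,0,0,0],[0,0,0,0],[0,0,0,0],[0,0,0,0]]' -1 50 >/dev/null
python3 to.py 450 328.9 101 100.3
```

```text
t 55.0 tcp [450.6 329.6 102.5] yaw 99.5 q6 17.0 gap 0.747 F [-0.   0.3 -0.9] | shift cm [-0.07 -0.06  0.16] turn -0.8 tilt 5.31
zaxis [-0.0906  0.0194 -0.9957] q [ 26.7  29.  -10.5  54.6   3.3  17. ]
t 55.6 tcp [451.5 329.8 103.7] yaw 99.5 q6 17.0 gap 0.506 F [ 0.5  0.4 -1.6] | shift cm [-0.08 -0.14  0.28] turn -0.8 tilt 5.22
zaxis [-0.0887  0.02   -0.9959] q [ 26.7  29.  -10.4  54.6   3.3  17. ]
```

```bash
python3 -m creep '[[0,0,-0.4,0],[0,0,-0.8,0],[0,0,-1.5,0],[0,0,-2,0],[0,0,-2,0],[0,0,-1.5,0],[0,0,-0.8,0],[0,0,0,0],[0,0,0,0]]' >/dev/null
python3 -m creep '[[-2,0,0,0],[0,0,0,0],[0,0,0,0],[-3,0,0,0],[0,0,0,0],[0,0,0,0],[-3.5,0,0,0],[0,0,0,0],[0,0,0,0],[-3.5,0,0,0],[0,0,0,0],[0,0,0,0]]' >/dev/null
python3 to.py 503 73.4 180 100.3
```

```text
t 57.7 tcp [477.5 212.5 191.2] yaw 99.8 q6 4.4 gap 0.5 F [ 0.6  0.2 -1.4] | shift cm [-14.17   0.19   0.59] turn -0.5 tilt 5.51
zaxis [-0.0939  0.0202 -0.9954] q [14.4 21.8 -7.9 65.3  2.5  4.4]
```

```bash
python3 -m creep '[[-3.5,0,0,-0.5],[0,0,0,0],[0,0,0,0],[-3.5,0,0,0],[0,0,0,0],[0,0,0,0],[-3,0,0,0],[0,0,0,0],[0,0,0,0]]' >/dev/null
python3 to.py 503 73.4 180 100.3
```

```text
t 58.6 tcp [495.5 121.8 187.6] yaw 100.9 q6 -6.5 gap 0.506 F [-0.4 -0.5 -1.8] | shift cm [-4.92 -0.13  0.58] turn 0.6 tilt 5.49
zaxis [-0.093   0.0226 -0.9954] q [ 4.5 20.9 -9.8 64.5  1.7 -6.5]
```

```bash
python3 -m creep '[[-2.8,-0.1,0.3,0.5],[0,0,0,0],[0,0,0,0],[-1.6,0,0.3,0],[0,0,0,0],[0,0,0,0],[0,0,0,0]]' >/dev/null
python3 to.py 500.5 73.4 140 100.3
```

```text
t 59.3 tcp [502.   82.7 179.9] yaw 100.7 q6 -10.6 gap 0.501 F [-0.5  0.2 -1.3] | shift cm [-1.05  0.02  3.97] turn 0.4 tilt 5.49
zaxis [-0.0927  0.0238 -0.9954] q [  0.2  21.2 -10.6  63.6   1.4 -10.6]
```

```bash
python3 -m creep '[[-0.8,0,0.5,0],[0,0,0,0],[-0.2,0,1,0],[0,0,1,0],[0,0,1,0],[0,0,0,0],[0,0,0,0]]' >/dev/null
python3 to.py 497.3 73.4 106.5 100.3
```

```text
t 60.0 tcp [499.7  73.5 140.7] yaw 100.7 q6 -11.6 gap 0.501 F [ 0.1 -0.3 -1.8] | shift cm [-0.11  0.07  3.42] turn 0.4 tilt 5.58
zaxis [-0.0942  0.024  -0.9953] q [ -0.8  22.8 -14.5  58.2   1.3 -11.6]
```

```bash
python3 -m creep '[[-0.1,0,0.8,0],[0,0.1,0.9,0],[0,0,0.8,0],[0,0,0.4,0],[0,0,0.2,0],[0,0,0,0],[0,0,0,0]]' >/dev/null
python3 to.py 497.3 73.4 106.5 100.3
python3 -m creep '[[0,0,0.15,0],[0,0,0.1,0],[0,0,0,0]]' >/dev/null
python3 to.py 497.3 73.4 106.5 100.3
```

```text
t 60.7 tcp [498.   73.6 107.1] yaw 100.7 q6 -11.7 gap 0.501 F [-0.7 -0.7 -1.1] | shift cm [-0.01 -0.06  0.06] turn 0.4 tilt 5.56
zaxis [-0.0939  0.0239 -0.9953] q [ -0.8  24.6 -17.4  53.5   1.3 -11.7]
t 61.0 tcp [499.2  73.8 107.1] yaw 100.7 q6 -11.6 gap 0.504 F [-0.9  0.2 -1.6] | shift cm [-0.   -0.19  0.07] turn 0.4 tilt 5.36
zaxis [-0.0902  0.0242 -0.9956] q [ -0.8  24.5 -17.4  53.3   1.3 -11.6]
```

Contact (z stopped, tilt easing). Releasing, backing off and checking.

```bash
python3 -m creep '[[0,0,0,0],[0,0,0,0],[0,0,0,0],[0,0,0,0],[0,0,0,0]]' 0.5 | grep gap
python3 -m creep '[[0,0,-0.5,0],[0,0,-1.5,0],[0,0,-2.5,0],[0,0,-2.5,0],[0,0,-2.5,0],[0,0,-2,0],[0,0,0,0],[0,0,0,0]]' >/dev/null
python3 to.py 450.9 328.9 200 100.3
python3 dep.py w8
python3 - <<'E'
from w import *
im,d=manip.read_camera("scene");cv2.imwrite("pics/scene9.png",im[:,:,::-1])
E
```

```text
finger_gap: 0.75
t 62.3 tcp [509.9  70.9 227.9] yaw 100.7 q6 -11.9 gap 0.752 F [-0.6  0.7  0.7] | shift cm [26.32 -0.67  3.93] turn 0.4 tilt 5.32
zaxis [-0.0894  0.0242 -0.9957] q [ -1.1  19.9  -5.   70.3   1.3 -11.9]
amber 2462 z 140.7 c [515.2 -14.9] r 22.0
white 2310 z 140.8 c [499.8  74.3] r 21.9
green 1077 z 53.7 c [566.7  -6.1] r 22.0
```

View pics/scene9.png

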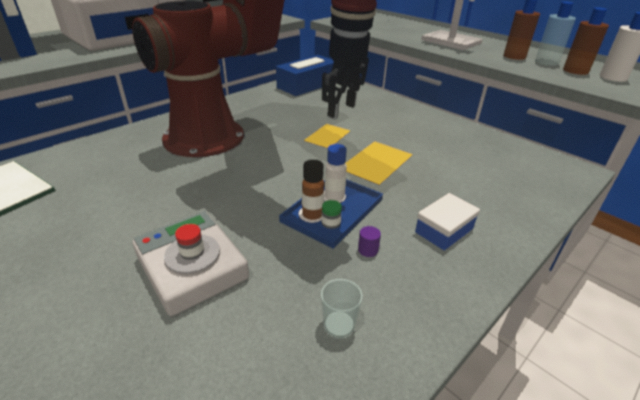

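The scene view shows both bottles upright in the tray, (313,190) and (336,175), and the red jar upright on the pan (189,240). Green jar, beaker and tip box look unmoved, and the gripper is clear. Handing in.

```bash
python3 -c "
from station import manip
manip.close_job()"
```

```text
the job is handed in; nothing more can be done
```

The job is done and handed in at about 62 s of the 122 s allowed. I moved both bottles onto the larger yellow mat, set the red-lidded jar on the balance pan, and put each bottle back on its own place.

| Item | Last check |
|---|---|
| Red jar | About 0.5 mm from the pan centre, lid at the right height (z 115.7); measured just after release |
| Amber bottle | About 1–2 mm from where it started, cap at standing height |
| White bottle | About 2–3 mm from where it started, cap at standing height |
| Green jar | Within 1 mm of its start |
| Beaker, tip box | Judged unmoved by eye in the last scene picture, not measured |
| Gripper | Open and clear of everything |

- **Tilt:** the tool drifted to about 5–6° off vertical during unbroken runs of rows. Pulsed moves with pauses stopped it growing. The bottles and the jar still stood flat after release.
- **Cameras:** the top and wrist views agreed to about 1–3 mm. No check failed.

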